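Open the latched gear case by its pop-out T-handle

TASK

Open the blue steel case: press the red release button beside the sunk T-handle so that the handle pops out, turn the handle clockwise (seen from above) until it comes up against its soft stop and the lid is unlatched, then raise the lid by it until its front edge stands a good hand's breadth (at least 7 cm) above the case, let go, and leave the lid standing open. Feel your way and force nothing: stop pressing once the button is down, stop turning at the stop, do not heave at a latched lid, and leave the loose things near the case where they are.

Things in the scene. Friction and masses are not known exactly. Their poses are not given: they have to be found in the camera images.
- case: The blue steel case, fixed to the table, 200 deep x 170 wide x 85 mm high without its lid; origin at the centre of its underside, x points to the hinge side (away from the robot), y to the case's left, z up. Small things lie inside.
- hinge_line (a point): Middle of the lid's hinge line on the rear top edge of the case, 85 mm up; the hinge runs along the case's y axis.
- lid (a joint): Opening angle of the lid (rad): 0 shut, grows as the front edge rises. The lid is 200 mm deep and 30 mm high (its top 115 mm above the table) and its front edge is 200 mm from the hinge line. The hinge is stiff and sprung: the lid stays where it is left; raising it takes about 6 to 10 N at the handle.
- escutcheon: Aluminium plate on the lid, 108 x 102 mm, face 3 mm above the lid's skin. Origin on the handle's turning axis at the lid's skin, 138 mm from the hinge line, 19 mm left of the case's middle; axes as the case's, tilting with the lid. A black pocket, 88 (x) by 26 mm (y), holds the sunk T-handle. The handle's hidden soft stop resists by 5 N m per rad; over 0.6 N m strains it.
- button_foot (a point): Point on the plate's face under the red release button, on the button's axis (50 mm to the right, -y, of the handle's axis). The red cap, 22 mm across, is screwed on at a height that differs from case to case: its top stands 10 to 26 mm above this point.
- release_button: The button's sprung plunger; origin on the plate's face at rest, z along its travel. It goes 6 mm down, from 2 N at first touch to about 6 N, and frees the handle at 4 to 5 mm; then it is on a hard bottom. More than 20 N damages it. How high its cap is screwed on does not show in this pose.
- t_grip (a joint): How far the T-handle stands out (m): 0 sunk and locked in, 0.030 fully popped out. A spring (about 5 N sunk, 2 N out) pushes it out when the button frees it; then it stays out.
- t_bar (a point): Centre of the T-handle's cross bar, a round steel bar 14 mm thick and 74 mm long lying along this point's x axis; it lies along the case's x when not turned. Sunk, it lies 9 mm below the lid's skin; popped out, 21 mm above it (18 mm above the plate). An 8 mm round stem goes down from its middle on the turning axis.
- spindle: The handle's shaft with the hidden cam; origin on the turning axis at the lid's skin, x along the T bar. Turns clockwise from above (from the plate's x towards its -y) with light friction (under 0.1 N m). The cam is clamped on differently in each case: it leaves the strike after 0.44 to 1.14 rad of turn and about 0.2 rad later (0.65 to 1.35 rad) meets the soft stop.
- strike: The steel ledge inside the case's front wall under which the cam hooks, 90 mm wide; origin at its centre. Lifting the lid while the cam is still under it strains it.
- oil_bottle_mid (a point): Middle of the amber squeeze bottle of oil (49x67x170 mm, loose) near the front edge of the table; leave it.
- glaze_bottle_mid (a point): Middle of the small dark red bottle with black cap (37 mm across, 86 mm high, loose) near the front edge; leave it.
- dipper_mid (a point): Middle of the small dark metal cup (45 mm across, 26 mm high, loose) near the front edge; leave it.
- banded_tube_mid (a point): Middle of the loose paint tube with a pink band (86x62x21 mm) near the front edge; leave it.

How it is judged:
On the way, in this order (a step that is already met when the one before it is completed fails the run):
1. the button is pressed and the T-handle has popped out (value of joint t_grip above 0.024 m), for 0.2 s.
2. the T-handle is turned clear of the latch (angle between the x axis of spindle and the x axis of escutcheon, either way round above 0.4 rad), for 0.2 s.
3. the lid is raised (value of joint lid above 0.34 rad), for 0.2 s.
At the end, for the whole second after the job is handed in: The lid stands open by itself, at rest, at 0.34 rad or more (front edge about 67 mm or more above the case) (value of joint lid above 0.34 rad and velocity of joint lid between -0.1 and 0.1 rad/s); the robot touches nothing.
It fails at once if the release button is pressed with more than 20 N (contact force between anything else and release_button above 20 N).
It fails at once if the handle is forced against its stop, pocket or catch with more than 28 N (0.6 N m at the stop) (contact force between spindle and escutcheon above 28 N).
It fails at once if the latched lid is heaved at with more than 40 N on the strike (contact force between spindle and strike above 40 N).
It fails at once if a bystander is pushed more than 20 mm or knocked over (distance of any of oil_bottle_mid, glaze_bottle_mid, dipper_mid, banded_tube_mid from where it was at the start of the episode above 0.02 m).
It also fails if it takes over 72 s, if anything falls off the work surface, if the arm or the gripper's body presses on something with over 40 N, if the wrist force passes 120 N, or if a joint passes its speed limit or range.

ROBOT

A 6-joint arm with a two-finger parallel gripper is mounted at the origin on a cart in front of the work surface, level with it; the furniture and walls round the work are solid. World frame = base frame: x ahead of the robot, y to its left, z up, the work surface at z = 0. Lengths are in m, angles in rad, forces in N, time in s.
With the tool pointing down it reaches from about 0.225 to 0.875 m from the base axis. Payload 3.4 kg.
Tool frame: the origin (TCP) lies at the very end of the fingers, on their centre line; the grasp point (between the pads) lies 19 mm behind it; z points along the fingers, y is the line along which they close (so a half turn about z gives the same grasp; the last joint's range is limited). The gripper opens to 85 mm and grips with 20 to 120 N. Pads are 22 mm wide; open, the fingers measure 114 mm over their backs; the gripper's body (76 mm by 85 mm) begins 54 mm behind the grasp point. The pads swing forward as they close: fully open they stand 13 mm farther back than shut.
Start: joints at [1.171, 0.276, 1.505, -0, 1.361, -0.121], TCP at [0.158, 0.553, 0.231] pointing down, gripper open.
Joint ranges: [-2.89, 2.89], [-0.75, 2.08], [0.22, 2.7], [-1.18, 4.32], [0.11, 2.71], [-2.7, 2.7]. Speed limits (rad/s): [2.57, 2.57, 3.14, 3.14, 3.14, 3.14].

INTERFACE

Orientations are given as a unit quaternion [w, x, y, z].
In Python, from rig import manip, get_image, camera_info gives the robot as it stands. The module is installed in compiled form; this text tells all that it offers.
- The arm moves only by the shell command python3 -m crank 'ROWS' [FORCE]. ROWS is a JSON object of lists of equal length, an entry for each row: "translation": the shift along the tool's x, y, z in mm, a list of three; "roll": the turn about the tool's z in rad; "fingers": the opening, from 0 (shut) to 1 (fully open). A call has 1 to 8 rows; each row shifts and turns the commanded pose from where the row before left it, along the tool's axes as they then stand; what a row does not reach is not made up. A row lasts 1/10 s, in which the tool goes at most 50 mm and 8.59 degrees, less where a joint would pass 70% of its speed; a pose out of reach is approached as far as the arm can. A call is refused whole if a number of a shift passes 50 or a number of a turn 0.15, either way. A call with a gripper value outside its range is refused whole. The fingers move at their own pace and stop on an object; FORCE is the grip in N (left out, the last holds). Time passes only in rows, so rows that do not move let the fingers close. It gives the time, the measured TCP pose, the force, the opening and the grip force at its end, in the units of the state.
- manip.get_state(): the state, without advancing time (a new reading comes with each control period).
- get_image(name): name is "scene" or "top" or "wrist"; returns the picture (420x560x3 uint8, blue, green, red); there is no depth.
- camera_info(name): a dict with "mtx" (3x3 intrinsics, pixels), "rvec" (rotation vector, rad) and "tvec" (3), from world to camera coordinates, as OpenCV has them. Camera axes: x right, y down, z forward; pixel columns grow to the right and rows downward; lengths in m; the calibration is good to about 2 mm. A picture is of the moment at which its call begins: read the wrist's pose just before it. camera_info takes no time and is no camera call; for the wrist camera it gives the pose at the moment of the call.
- manip.sign_off(): hands the job in; it is judged then, once.
The state is a dict: "clock": time; "qpos": joint angles; "qd": joint speeds; "effort": joint torques, N m; "position": TCP position; "ee_rot": TCP orientation; "contact_force": force on the tool from outside, world axes, zero at the start; "moment": the same for the moment, N m; "width": finger opening in m; "gripper_force": force on a finger pad.
Only numpy, scipy, OpenCV 4.12 (cv2) and the standard library are available. Lean on these libraries where they do the work, as an engineer would, in place of code of your own. Each camera call takes 0.05 s, during which the arm holds its last target. There are 200 camera calls.

## Working session

There is one attempt and no reset: what is moved stays moved. The work goes in short steps, Python scripts to look and compute and a shell command to move; the robot and the scene stay as the last step left them, time stands still between calls to the robot, and variables do not carry over. Pictures are saved under pics/ and viewed, at most 10 in all, crops included, and the job is handed in when it is done.

```bash
mkdir -p pics
cat > h.py <<'E'
import numpy as np, cv2
from rig import manip, get_image, camera_info
def cam(n):
    c=camera_info(n); R=cv2.Rodrigues(np.array(c["rvec"],float))[0]
    return np.array(c["mtx"],float),R,np.array(c["tvec"],float).ravel()
def ray(c,uv):
    K,R,t=c; d=R.T@np.linalg.solve(K,[uv[0],uv[1],1.]); return -R.T@t,d/np.linalg.norm(d)
def onz(c,uv,z):
    o,d=ray(c,uv); return o+d*(z-o[2])/d[2]
def tri(c1,p1,c2,p2):
    o1,d1=ray(c1,p1);o2,d2=ray(c2,p2)
    s=np.linalg.lstsq(np.c_[d1,-d2],o2-o1,rcond=None)[0]
    a=o1+s[0]*d1;b=o2+s[1]*d2
    return (a+b)/2,np.linalg.norm(a-b)
def blob(m,k=1):
    n,l,s,c=cv2.connectedComponentsWithStats(m.astype(np.uint8))
    return [(s[i,4],c[i].round(1),s[i,:4]) for i in sorted(range(1,n),key=lambda i:-s[i,4])[:k]]
def red(im):
    h=cv2.cvtColor(im,cv2.COLOR_BGR2HSV); return ((h[...,0]<8)|(h[...,0]>172))&(h[...,1]>150)&(h[...,2]>90)
E
python3 - <<'E'
from h import *
print(manip.get_state())
a=get_image("scene");b=get_image("top");w=get_image("wrist")
cv2.imwrite("pics/scene.png",a);cv2.imwrite("pics/top.png",b);cv2.imwrite("pics/wrist.png",w)
for n,i in zip(("scene","top","wrist"),(a,b,w)):
    c=cam(n);print(n,(-c[1].T@c[2]).round(3),[*map(str,blob(red(i),3))])
E
```

```text
{'clock': 0.0, 'qpos': array([ 1.17100735e+00,  2.76615646e-01,  1.50612673e+00, -3.50498353e-06,
        1.36069402e+00, -1.20999109e-01]), 'qd': array([-0.00223038, -0.00064137,  0.00056503, -0.0015918 , -0.00143945,
        0.00023812]), 'effort': array([ 2.06687626e-03, -4.16783416e+01, -2.45806789e+01, -2.80708491e-04,
        1.13067072e-02,  1.92092187e-05]), 'position': array([0.15803707, 0.55231314, 0.23043048]), 'ee_rot': array([-2.35690343e-04,  1.38943521e-01,  9.90299878e-01, -8.91234836e-04]), 'contact_force': array([-0.71560959,  0.31550017,  0.35195267]), 'moment': array([ 0.05493894,  0.01244607, -0.02530601]), 'gripper_force': 0.0, 'width': 0.0853308547444905}
scene [-0.221 -0.626  0.717] ['(np.int32(67), array([239.9, 243.4]), array([234, 240,  14,   8], dtype=int32))', '(np.int32(42), array([387.1, 238.2]), array([383, 236,   9,   6], dtype=int32))', '(np.int32(36), array([179.3, 145.2]), array([176, 143,   7,   6], dtype=int32))']
top [ 0.322 -0.004  1.27 ] ['(np.int32(108), array([104.3, 104. ]), array([94, 95, 22, 19], dtype=int32))', '(np.int32(78), array([147.7,  16.2]), array([145,  10,   8,  15], dtype=int32))', '(np.int32(75), array([41.7, 48.3]), array([36, 44, 11, 10], dtype=int32))']
wrist [0.077 0.575 0.374] ['(np.int32(2), array([547.5,  93. ]), array([547,  93,   2,   1], dtype=int32))', '(np.int32(2), array([540.5,  95. ]), array([540,  95,   2,   1], dtype=int32))', '(np.int32(2), array([543.5,  94. ]), array([543,  94,   2,   1], dtype=int32))']
```

View pics/scene.png

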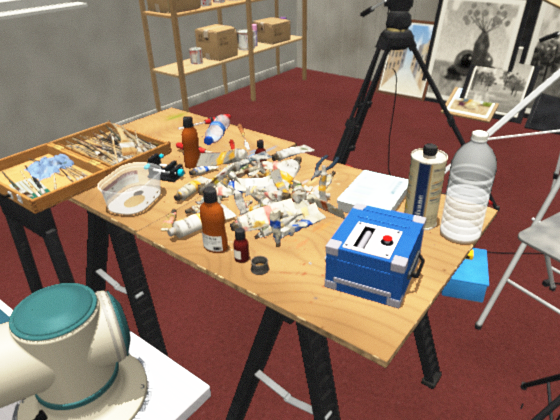

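View pics/top.png

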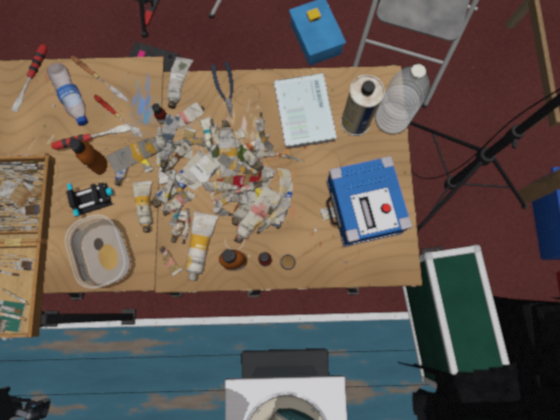

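The scene view shows the blue case at the right. The red button is at about (387,239) and the black pocket at (366,237). In the top view the button is at about (386,208) and the pocket at (368,212), with the case turned slightly. Next I triangulate.

Run:
```python
from h import *
a=cv2.imread("pics/scene.png");b=cv2.imread("pics/top.png");cs,ct=cam("scene"),cam("top")
def near(m,x0,x1,y0,y1):
    z=np.zeros(m.shape,bool);z[y0:y1,x0:x1]=m[y0:y1,x0:x1];return z
rs=blob(near(red(a),375,400,228,250))[0];rt=blob(near(red(b),375,398,198,218))[0]
P,e=tri(cs,rs[1],ct,rt[1]);print("button",rs,rt,P,e)
g=b.max(2)
m=near(g<70,355,382,190,235).astype(np.uint8)
bl=blob(m,2);print(bl)
r=cv2.minAreaRect(cv2.findContours(m,0,1)[0][0]);
cn=max(cv2.findContours(m,0,1)[0],key=cv2.contourArea);r=cv2.minAreaRect(cn);print(r)
W=np.array([onz(ct,p,.117)[:2] for p in cv2.boxPoints(r)]);print(W, W.mean(0))
h=cv2.cvtColor(b,cv2.COLOR_BGR2HSV)
bm=near((h[...,0]>100)&(h[...,0]<125)&(h[...,1]>120),320,415,150,250).astype(np.uint8)
r=cv2.minAreaRect(np.argwhere(bm)[:,::-1].astype(np.float32));W=np.array([onz(ct,p,.115)[:2] for p in cv2.boxPoints(r)]);print("blue",r,W)
# plate
pm=near((h[...,1]<50)&(h[...,2]>150),340,405,180,245)
r=cv2.minAreaRect(max(cv2.findContours(pm.astype(np.uint8),0,1)[0],key=cv2.contourArea));W=np.array([onz(ct,p,.118)[:2] for p in cv2.boxPoints(r)]);print("plate",r,W,W.mean(0))
```

```text
button (np.int32(42), array([387.1, 238.2]), array([383, 236,   9,   6], dtype=int32)) (np.int32(45), array([385.7, 207.7]), array([382, 205,   8,   7], dtype=int32)) [ 0.58085117 -0.27731345  0.12896345] 0.001398795409482548
[(np.int32(21), array([372. , 219.4]), array([370, 210,   5,  17], dtype=int32)), (np.int32(19), array([364.9, 199.9]), array([360, 198,   9,   8], dtype=int32))]
((365.25, 200.25), (9.997297286987305, 4.533658027648926), 35.53767395019531)
[[ 0.607996   -0.21306769]
 [ 0.61789566 -0.22070052]
 [ 0.60147556 -0.24114628]
 [ 0.59163765 -0.23349875]] [ 0.60475122 -0.22710331]
blue ((367.7665710449219, 200.10873413085938), (76.6066665649414, 68.45309448242188), 75.3236083984375) [[ 0.68709299 -0.12445732]
 [ 0.73157765 -0.30640372]
 [ 0.52624016 -0.34062201]
 [ 0.48508796 -0.16529703]]
plate ((374.0882568359375, 210.8529510498047), (41.47359085083008, 39.533302307128906), 75.96376037597656) [[ 0.61842974 -0.18709683]
 [ 0.64212418 -0.29069535]
 [ 0.53264901 -0.30831294]
 [ 0.50992981 -0.20677804]] [ 0.57578318 -0.24822079]
```

```bash
python3 -m crank '{"translation":[[-33,-35,-5],[-33,-35,-5],[-33,-35,-5],[-33,-35,-5],[-33,-35,-5],[-33,-35,-5],[-33,-35,-5],[-33,-35,-5]],"roll":[0,0,0,0,0,0,0,0],"fingers":[0,0,0,0,0,0,0,0]}' && python3 -m crank '{"translation":[[-33,-35,0],[-33,-35,0],[-33,-35,0],[-33,-35,0],[-33,-35,0],[-33,-35,0],[-33,-35,0],[-33,-35,0]],"roll":[0,0,0,0,0,0,0,0],"fingers":[0,0,0,0,0,0,0,0]}'
```

```text
clock: 0.95
position: [0.3352, 0.2092, 0.2715]
ee_rot: [0.0, 0.139, 0.99, 0.0]
contact_force: [1.3, 0.1, 0.2]
width: 0.0003
gripper_force: 0.0
clock: 1.75
position: [0.5121, -0.1328, 0.271]
ee_rot: [-0.0, 0.139, 0.99, 0.0]
contact_force: [0.3, 1.0, 0.3]
width: 0.0001
gripper_force: 0.0
```

```bash
python3 -m crank '{"translation":[[-30,-33,0],[-30,-33,0],[-30,-33,0],[0,0,0],[0,0,0],[0,0,0],[0,0,0],[0,0,0]],"roll":[0,0,0,-0.12,-0.12,-0.12,-0.11,0],"fingers":[0,0,0,0,0,0,0,0]}'
python3 - <<'E'
from h import *
s=manip.get_state();print(s["qpos"].round(3),s["position"])
w=get_image("wrist");cv2.imwrite("pics/w2.png",w);c=cam("wrist");print(-c[1].T@c[2],c[1].T[:,2],[*map(str,blob(red(w),2))])
np.savez("w2.npz",K=c[0],R=c[1],t=c[2])
E
```

```text
clock: 2.55
position: [0.5709, -0.2508, 0.2708]
ee_rot: [-0.0, -0.095, 0.995, 0.0]
contact_force: [-0.7, -0.8, -1.0]
width: -0.0002
gripper_force: 0.0
[-0.525  0.333  1.325  0.     1.485 -2.287] [ 0.57087342 -0.25077245  0.27076794]
[ 0.4880627  -0.26743064  0.41431552] [ 0.32131192  0.06245434 -0.94491169] ['(np.int32(92), array([239.6, 206.4]), array([232, 198,  21,  15], dtype=int32))', '(np.int32(39), array([522.5, 323.6]), array([519, 320,   9,   8], dtype=int32))']
```

View pics/w2.png

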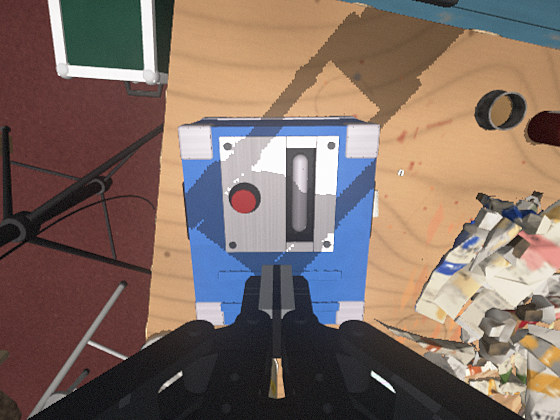

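The wrist view shows the button at about (245,198). The pocket spans x 287–315 and y 148–242, with the bar's centre at about (300,193). I'll take a second view from a shifted position.

```bash
python3 -m crank '{"translation":[[0,-35,0],[0,-35,0],[0,0,0]],"roll":[0,0,0],"fingers":[0,0,0]}'
cat > m.py <<'E'
from h import *
def feats(im):
    h=cv2.cvtColor(im,cv2.COLOR_BGR2HSV)
    r=((h[...,0]<8)|(h[...,0]>172))&(h[...,1]>150)&(h[...,2]>60)
    r[:130]=0; r[260:]=0; r[:,:200]=0; r[:,420:]=0
    r=cv2.morphologyEx(r.astype(np.uint8),cv2.MORPH_CLOSE,np.ones((5,5)))
    c=max(cv2.findContours(r,0,1)[0],key=cv2.contourArea); b=cv2.minEnclosingCircle(c); bc=np.array(b[0])
    d=(im.max(2)<75); d[:130]=0; d[255:]=0; x=int(bc[0]); d[:,:x+25]=0; d[:,x+90:]=0
    d=cv2.morphologyEx(d.astype(np.uint8),cv2.MORPH_CLOSE,np.ones((15,15)))
    p=cv2.minAreaRect(max(cv2.findContours(d,0,1)[0],key=cv2.contourArea))
    return b,p
E
python3 - <<'E'
from m import *
w=get_image("wrist");cv2.imwrite("pics/w3.png",w);c3=cam("wrist")
z=np.load("w2.npz");c2=(z["K"],z["R"],z["t"])
b2,p2=feats(cv2.imread("pics/w2.png"));b3,p3=feats(w)
print(b2,p2);print(b3,p3)
print("button",tri(c2,b2[0],c3,b3[0]));print("pocket",tri(c2,p2[0],c3,p3[0]))
for c,p in((c2,p2),(c3,p3)):
    W=np.array([onz(c,q,.117)[:2] for q in cv2.boxPoints(p)]);e=np.diff(np.r_[W,W[:1]],axis=0)
    print(W.mean(0),np.linalg.norm(e,axis=1),np.degrees(np.arctan2(e[:,1],e[:,0])))
s=manip.get_state();print(s["position"],s["contact_force"])
E
```

```text
clock: 2.9
position: [0.5847, -0.3237, 0.2702]
ee_rot: [-0.0, -0.093, 0.996, -0.001]
contact_force: [0.4, 0.1, 0.1]
width: -0.0001
gripper_force: 0.0
((242.76368713378906, 201.539794921875), 11.33089542388916) ((300.5, 194.5), (93.0, 29.0), 90.0)
((338.0, 207.0), 9.999999747378752e-05) ((384.7896728515625, 188.74937438964844), (44.61763000488281, 110.96690368652344), 17.52556800842285)
button (array([ 0.57112326, -0.27704556,  0.1680309 ]), np.float64(0.003985277720837462))
pocket (array([ 0.56281067, -0.23197704,  0.13253712]), np.float64(0.004922690113187699))
[ 0.57150928 -0.22886939] [0.02495402 0.0873779  0.02736492 0.08731197] [ 100.78680762   12.91078612  -79.23374642 -168.6701656 ]
[ 0.56625838 -0.22693641] [0.09920976 0.03913211 0.10101677 0.04358201] [178.04954886  84.01045897   0.49894162 -97.83877686]
[ 0.58431283 -0.32132218  0.27029638] [0.34532086 0.27964565 0.5540492 ]
```

View pics/w3.png

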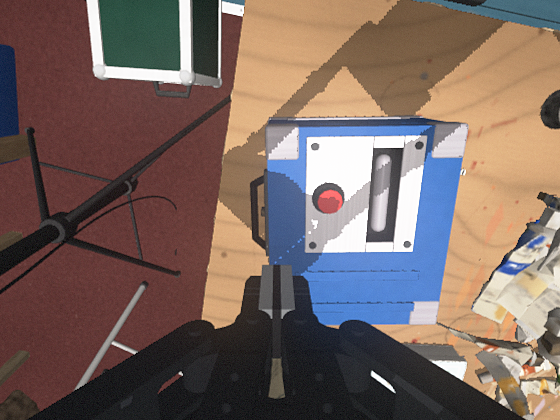

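In this second view the red cap is at about (330,201), with a dark bezel crescent up-left of it. The pocket spans x 367–403 and y 147–242, so its centre is about (384,194). I re-measure using the red pixels.

Run:
```python
from m import *
c3=cam("wrist");z=np.load("w2.npz");c2=(z["K"],z["R"],z["t"]);ims=[cv2.imread(f"pics/w{i}.png") for i in(2,3)]
out=[];boxes=[]
for im,x in zip(ims,(243,330)):
    h=cv2.cvtColor(im,cv2.COLOR_BGR2HSV);r=(((h[...,0]<10)|(h[...,0]>170))&(h[...,1]>110)&(h[...,2]>60)).astype(np.uint8)
    k=np.zeros_like(r);k[180:222,x-22:x+22]=r[180:222,x-22:x+22]
    p=np.argwhere(k)[:,::-1].astype(np.float32);b=cv2.fitEllipse(cv2.convexHull(p));print(b,k.sum(),p.min(0),p.max(0));out.append(b[0])
print("button",tri(c2,out[0],c3,out[1]),onz(c2,out[0],.135),onz(c3,out[1],.135))
print("pocket",tri(c2,(300.5,194.5),c3,(384.5,194)),onz(c2,(300.5,194.5),.118),onz(c3,(384.5,194),.118))
cv2.imwrite("pics/b.png",np.hstack([cv2.resize(ims[0][130:260,210:350],None,fx=2.8,fy=2.8),cv2.resize(ims[1][130:260,290:430],None,fx=2.8,fy=2.8)]))
```

```text
((243.135498046875, 201.08914184570312), (22.87296485900879, 24.650936126708984), 99.96881866455078) 452 [231. 190.] [255. 212.]
((329.7160339355469, 201.08753967285156), (22.719614028930664, 24.794788360595703), 68.98651123046875) 450 [318. 190.] [342. 212.]
button (array([ 0.57719431, -0.2780835 ,  0.1416701 ]), np.float64(0.00013278328196179889)) [ 0.57944527 -0.27833279  0.135     ] [ 0.57898108 -0.27663599  0.135     ]
pocket (array([ 0.56543605, -0.231155  ,  0.13112201]), np.float64(0.0004632015569356506)) [ 0.56926812 -0.22942084  0.118     ] [ 0.56816188 -0.22627366  0.118     ]
```

View pics/b.png

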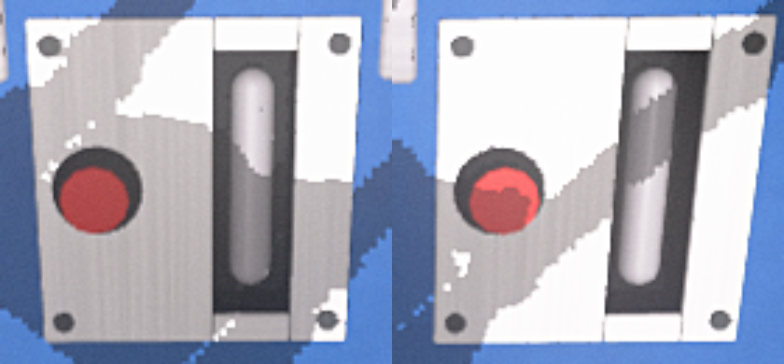

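```bash
python3 -m crank '{"translation":[[-2,45,0],[0,0,30],[0,0,40],[0,0,35],[0,0,0],[0,0,0]],"roll":[0,0,0,0,0,0],"fingers":[0,0,0,0,0,0]}'
python3 - <<'E'
from h import *
s=manip.get_state();print(s["position"],s["contact_force"])
w=get_image("wrist");a=get_image("scene");cv2.imwrite("pics/w4.png",np.hstack([w[120:400,130:450],cv2.resize(a[180:320,310:450],None,fx=2,fy=2)]))
E
```

```text
clock: 3.55
position: [0.5778, -0.2743, 0.1667]
ee_rot: [-0.0, -0.095, 0.995, 0.0]
contact_force: [0.1, -0.0, 0.9]
width: 0.0003
gripper_force: 0.0
[ 0.57776348 -0.27430006  0.16668078] [ 0.06029293 -0.02030155  0.86396022]
```

View pics/w4.png

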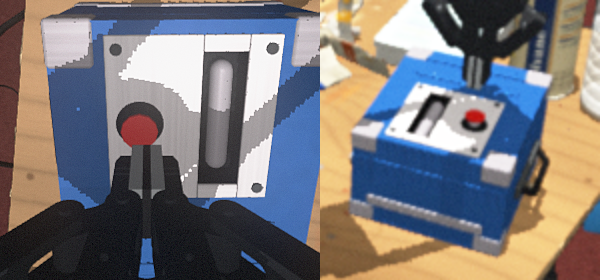

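The fingertips sit about 3–4 mm to the button's left: tip at column 147, cap at 141. I shift and then feel down.

```bash
python3 -m crank '{"translation":[[0,-3.5,8],[0,0,4],[0,0,2],[0,0,2],[0,0,0]],"roll":[0,0,0,0,0],"fingers":[0,0,0,0,0]}'; python3 -m crank '{"translation":[[0,0,2],[0,0,2],[0,0,2],[0,0,0]],"roll":[0,0,0,0],"fingers":[0,0,0,0]}'
```

```text
clock: 4.15
position: [0.5782, -0.2783, 0.15]
ee_rot: [-0.0, -0.095, 0.995, 0.0]
contact_force: [-1.0, -0.7, 0.7]
width: -0.0001
gripper_force: 0.0
clock: 4.55
position: [0.5782, -0.2783, 0.1439]
ee_rot: [-0.0, -0.095, 0.995, 0.0]
contact_force: [-0.1, -0.9, -0.3]
width: -0.0002
gripper_force: 0.0
```

```bash
for i in 1 2; do python3 -m crank '{"translation":[[0,0,1],[0,0,1],[0,0,0]],"roll":[0,0,0],"fingers":[0,0,0]}' | egrep 'pos|cont'; done
```

```text
position: [0.5784, -0.2784, 0.1421]
contact_force: [-0.5, 0.2, 0.8]
position: [0.5783, -0.2783, 0.1401]
contact_force: [0.9, -0.7, 0.0]
```

```bash
python3 -m crank '{"translation":[[0,0,1],[0,0,1],[0,0,0]],"roll":[0,0,0],"fingers":[0,0,0]}' | egrep 'pos|cont'
```

```text
position: [0.5783, -0.2783, 0.1381]
contact_force: [0.4, 0.2, 0.3]
```

```bash
python3 -m crank '{"translation":[[0,0,1],[0,0,1],[0,0,0]],"roll":[0,0,0],"fingers":[0,0,0]}' | egrep 'pos|cont'
```

```text
position: [0.5783, -0.2783, 0.1361]
contact_force: [-0.1, 0.1, -0.4]
```

```bash
python3 -m crank '{"translation":[[0,0,1],[0,0,1],[0,0,0]],"roll":[0,0,0],"fingers":[0,0,0]}' | egrep 'pos|cont'
```

```text
position: [0.5783, -0.2783, 0.1341]
contact_force: [0.8, -0.3, -0.6]
```

```bash
python3 -m crank '{"translation":[[0,0,1],[0,0,1],[0,0,0]],"roll":[0,0,0],"fingers":[0,0,0]}' | egrep 'pos|cont'
```

```text
position: [0.5783, -0.2783, 0.1321]
contact_force: [0.5, -0.2, -0.7]
```

```bash
python3 -m crank '{"translation":[[0,0,1],[0,0,1],[0,0,0]],"roll":[0,0,0],"fingers":[0,0,0]}' | egrep 'pos|cont'
```

```text
position: [0.5785, -0.2784, 0.1304]
contact_force: [-0.3, 0.1, 0.7]
```

```bash
python3 -m crank '{"translation":[[0,0,1],[0,0,1],[0,0,0]],"roll":[0,0,0],"fingers":[0,0,0]}' | egrep 'pos|cont'
```

```text
position: [0.5785, -0.2784, 0.1287]
contact_force: [-0.4, 0.6, 3.8]
```

```bash
python3 -m crank '{"translation":[[0,0,1],[0,0,1],[0,0,0]],"roll":[0,0,0],"fingers":[0,0,0]}' | egrep 'pos|cont'
```

```text
position: [0.5785, -0.2784, 0.126]
contact_force: [-0.3, -0.3, 2.2]
```

```bash
python3 -m crank '{"translation":[[0,0,1],[0,0,0]],"roll":[0,0],"fingers":[0,0]}' | egrep 'pos|cont'
python3 - <<'E'
from h import *
a=get_image("scene");cv2.imwrite("pics/s5.png",cv2.resize(a[180:320,310:450],None,fx=3,fy=3))
E
```

```text
position: [0.5785, -0.2784, 0.1247]
contact_force: [0.1, 0.5, 3.5]
```

View pics/s5.png

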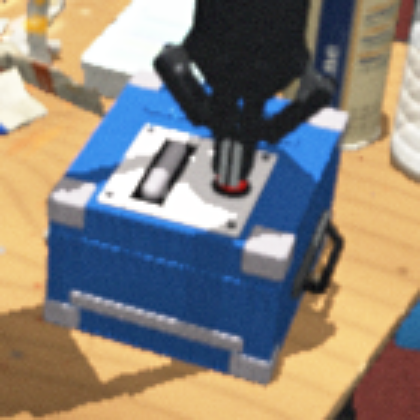

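The fingertips are on the red cap and the handle still lies sunk in its pocket. I press on.

```bash
python3 -m crank '{"translation":[[0,0,0.5],[0,0,0.5],[0,0,0]],"roll":[0,0,0],"fingers":[0,0,0]}' | egrep 'pos|cont'
```

```text
position: [0.5785, -0.2784, 0.1244]
contact_force: [-0.2, 0.4, 4.2]
```

```bash
python3 -m crank '{"translation":[[0,0,0.5],[0,0,0],[0,0,0]],"roll":[0,0,0],"fingers":[0,0,0]}' | egrep 'pos|cont'
python3 - <<'E'
from h import *
p=cv2.imread("pics/scene.png");a=get_image("scene");print(cv2.absdiff(a,p)[225:250,355:378].mean());cv2.imwrite("pics/s6.png",cv2.resize(a[180:320,310:450],None,fx=3,fy=3))
E
```

```text
position: [0.5785, -0.2784, 0.1243]
contact_force: [-0.8, 0.3, 5.7]
65.09159420289855
```

```bash
python3 - <<'E'
from h import *
a=cv2.imread("pics/s5.png");b=cv2.imread("pics/s6.png")
d=cv2.absdiff(a,b).max(2);print(d.mean(),d[100:230,90:215].mean(),[*map(str,blob(d>60,3))]);print(manip.get_state()["contact_force"])
E
python3 -m crank '{"translation":[[0,0,0.5],[0,0,0]],"roll":[0,0],"fingers":[0,0]}' | egrep 'pos|cont'
```

```text
3.8442857142857143 14.27956923076923 ['(np.int32(1101), array([166. , 161.1]), array([141, 120,  46,  80], dtype=int32))', '(np.int32(331), array([157.6, 158.5]), array([146, 142,  24,  32], dtype=int32))', '(np.int32(3), array([178., 106.]), array([178, 105,   1,   3], dtype=int32))']
[-1.48327967  0.51096199  5.92983289]
position: [0.5785, -0.2784, 0.1243]
contact_force: [-2.2, 0.8, 7.4]
```

Handle area changed strongly, so it has popped. I back off and move over the handle.

```bash
python3 -m crank '{"translation":[[0,0,-20],[0,0,-40],[0,25,-10],[0,25,0],[0,0,0],[0,0,0],[0,0,0]],"roll":[0,0,0,0,0,0,0],"fingers":[0,0,0,0.45,0.45,0.45,0.45]}'
python3 - <<'E'
from h import *
s=manip.get_state();print(s["position"],s["contact_force"])
w=get_image("wrist");a=get_image("scene");c=cam("wrist");np.savez("w7.npz",K=c[0],R=c[1],t=c[2]);cv2.imwrite("pics/w7full.png",w)
cv2.imwrite("pics/w7.png",np.hstack([w[100:400,130:450],cv2.resize(a[180:320,310:450],(300,300))]))
E
```

```text
clock: 9.05
position: [0.5688, -0.2294, 0.1926]
ee_rot: [-0.0, -0.095, 0.995, 0.0]
contact_force: [0.1, -0.6, -0.2]
width: 0.0385
gripper_force: 0.0
[ 0.56878283 -0.22942768  0.19255037] [ 0.12274744 -0.57960235 -0.24875216]
```

View pics/w7.png

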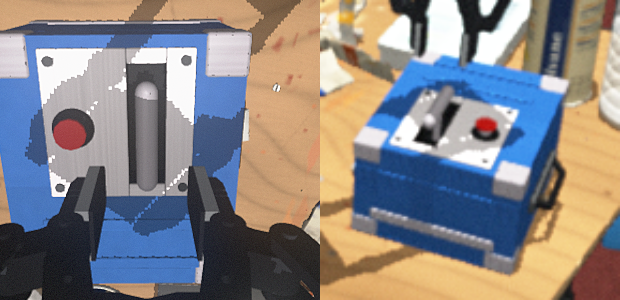

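The handle has popped out. The bar's image spans full-frame (277,180) to (277,290), on the mid-line of the fingers. I check where it lies.

Run:
```python
from h import *
z=np.load("w7.npz");c=(z["K"],z["R"],z["t"])
for p in((277,180),(277,290),(277,235)): print(onz(c,p,.138).round(4))
```

```text
[ 0.5342 -0.2367  0.138 ]
[ 0.6076 -0.2225  0.138 ]
[ 0.5688 -0.23    0.138 ]
```

```bash
python3 -m crank '{"translation":[[-1.5,0,25],[0,0,20],[0,0,12],[0,0,6],[0,0,4],[0,0,0]],"roll":[0,0,0,0,0,0],"fingers":[0.45,0.45,0.45,0.45,0.45,0.45]}' && python3 -m crank '{"translation":[[0,0,0],[0,0,0],[0,0,0],[0,0,0],[0,0,0]],"roll":[0,0,0,0,0],"fingers":[0.3,0.2,0.1,0.1,0.1]}' 20
```

```text
clock: 9.75
position: [0.5706, -0.2292, 0.1263]
ee_rot: [0.0, -0.095, 0.995, 0.0]
contact_force: [-0.6, 0.5, 0.5]
width: 0.0386
gripper_force: 0.0
clock: 10.25
position: [0.5708, -0.229, 0.1268]
ee_rot: [0.001, -0.095, 0.995, -0.0]
contact_force: [0.7, 0.5, 3.9]
width: 0.0127
gripper_force: 21.8
```

```bash
python3 -m crank '{"translation":[[0,0,-1],[0,0,0],[0,0,0]],"roll":[0.04,0.04,0],"fingers":[0.1,0.1,0.1]}' 20
cat > s.py <<'E'
from h import *
s=manip.get_state();q=s["ee_rot"];print("F",s["contact_force"].round(1),"M",s["moment"].round(2),"yaw",round(2*float(np.arctan2(-q[1],q[2])),3),"p",s["position"].round(4),"w",round(s["width"],4),"t",s["clock"])
E
python3 s.py
```

```text
clock: 10.55
position: [0.5708, -0.229, 0.1272]
ee_rot: [0.0, -0.056, 0.998, 0.0]
contact_force: [1.1, 0.5, -0.8]
width: 0.013
gripper_force: 21.6
F [ 1.1  0.5 -0.8] M [ 0.08 -0.2  -0.01] yaw 0.111 p [ 0.5708 -0.229   0.1272] w 0.013 t 10.55
```

```bash
python3 -m crank '{"translation":[[0,0,0],[0,0,0],[0,0,0],[0,0,0],[0,0,0],[0,0,0]],"roll":[0.1,0.1,0.1,0.1,0.1,0],"fingers":[0.1,0.1,0.1,0.1,0.1,0.1]}' 20 >/dev/null; python3 s.py
```

```text
F [ 2.6  1.3 -0.5] M [ 0.16 -0.23 -0.02] yaw -0.388 p [ 0.5708 -0.2288  0.1272] w 0.0129 t 11.15
```

```bash
python3 -m crank '{"translation":[[0,0,0],[0,0,0],[0,0,0]],"roll":[0.03,0.03,0],"fingers":[0.1,0.1,0.1]}' 20 >/dev/null; python3 s.py
```

```text
F [ 1.8  1.3 -1. ] M [ 0.21 -0.36  0.03] yaw -0.447 p [ 0.5708 -0.2288  0.1272] w 0.0134 t 11.45
```

```bash
python3 -m crank '{"translation":[[0,0,0],[0,0,0],[0,0,0]],"roll":[0.03,0.02,0],"fingers":[0.1,0.1,0.1]}' 20 >/dev/null; python3 s.py
```

```text
F [ 2.7  2.2 -1.9] M [ 0.3  -0.46 -0.04] yaw -0.498 p [ 0.5708 -0.2288  0.1272] w 0.0127 t 11.75
```

```bash
python3 -m crank '{"translation":[[-0.5,1,0],[0,0,0],[0,0,0]],"roll":[0,0,0],"fingers":[0.1,0.1,0.1]}' 20 >/dev/null; python3 s.py
```

```text
F [ 0.1  0.3 -0.6] M [-0.02 -0.07  0.05] yaw -0.498 p [ 0.5708 -0.2287  0.1272] w 0.0131 t 12.05
```

```bash
python3 -m crank '{"translation":[[0,0,0],[0,0,0],[0,0,0]],"roll":[0.03,0.02,0],"fingers":[0.1,0.1,0.1]}' 20 >/dev/null; python3 s.py
```

```text
F [-0.8 -1.6  0.1] M [-0.14  0.05  0.12] yaw -0.548 p [ 0.5709 -0.2287  0.1272] w 0.013 t 12.35
```

```bash
python3 -m crank '{"translation":[[0,0,0],[0,0,0],[0,0,0]],"roll":[0.03,0.02,0],"fingers":[0.1,0.1,0.1]}' 20 >/dev/null; python3 s.py
```

```text
F [-1.5 -0.8 -0.6] M [-0.25  0.23  0.17] yaw -0.598 p [ 0.5709 -0.2287  0.1272] w 0.0128 t 12.65
```

```bash
python3 -m crank '{"translation":[[0.2,-0.4,0],[0,0,0],[0,0,0]],"roll":[0.03,0,0],"fingers":[0.1,0.1,0.1]}' 20 >/dev/null; python3 s.py
```

```text
F [ 0.2 -0.7 -0.5] M [-0.11  0.11  0.21] yaw -0.629 p [ 0.5709 -0.2286  0.1272] w 0.0129 t 12.95
```

```bash
python3 -m crank '{"translation":[[0,0,0],[0,0,0],[0,0,0]],"roll":[0.03,0,0],"fingers":[0.1,0.1,0.1]}' 20 >/dev/null; python3 s.py
```

```text
F [-1.  -0.8 -0.3] M [-0.09  0.06  0.31] yaw -0.658 p [ 0.5709 -0.2286  0.1273] w 0.0131 t 13.25
```

Moment has built to about 0.3 N m, so the stop has been reached at about 0.8 rad. I ease off and try a gentle lift.

```bash
python3 -m crank '{"translation":[[0,0,0],[0,0,0],[0,0,-1],[-0.3,0.3,-1],[0,0,0]],"roll":[-0.04,0,0,0,0],"fingers":[0.1,0.1,0.1,0.1,0.1]}' 35 >/dev/null; python3 s.py
```

```text
F [ 1.4 -1.8 -7.4] M [-0.3  -0.09  0.28] yaw -0.619 p [ 0.5712 -0.2285  0.1285] w 0.0124 t 13.75
```

```bash
python3 -m crank '{"translation":[[-0.3,0.3,-1],[-0.3,0.3,-1],[0,0,0]],"roll":[0,0,0],"fingers":[0.1,0.1,0.1]}' 35 >/dev/null; python3 s.py
```

```text
F [ 0.9 -2.5 -8.8] M [-0.3 -0.   0.2] yaw -0.619 p [ 0.5722 -0.2284  0.1311] w 0.0124 t 14.05
```

```bash
python3 -m crank '{"translation":[[-0.6,0.6,-2],[-0.6,0.6,-2],[-0.6,0.6,-2],[-0.6,0.6,-2],[0,0,0]],"roll":[0,0,0,0,0],"fingers":[0.1,0.1,0.1,0.1,0.1]}' 35 >/dev/null; python3 s.py
python3 - <<'E'
from h import *
a=get_image("scene");w=get_image("wrist");cv2.imwrite("pics/s8.png",np.hstack([cv2.resize(a[160:320,290:450],(400,400)),cv2.resize(w[80:400,120:440],(400,400))]))
E
```

```text
F [ 2.3 -0.4 -7.2] M [-0.17 -0.06  0.25] yaw -0.619 p [ 0.5759 -0.2277  0.1398] w 0.0122 t 14.55
```

View pics/s8.png

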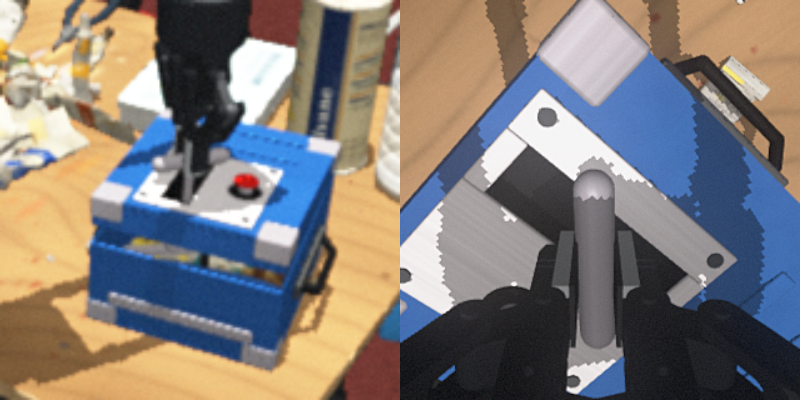

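The lid is rising: there is a gap at the front edge and the handle is held between the pads. I continue along the arc.

```bash
python3 -m crank '{"translation":[[-1.3,1.3,-3.5],[-1.3,1.3,-3.5],[-1.3,1.3,-3.5],[-1.3,1.3,-3.5],[0,0,0]],"roll":[0,0,0,0,0],"fingers":[0.1,0.1,0.1,0.1,0.1]}' 35 >/dev/null; python3 s.py
```

```text
F [ 1.5 -0.9 -6.1] M [-0.08  0.05  0.18] yaw -0.619 p [ 0.5833 -0.2264  0.1541] w 0.0123 t 15.15
```

```bash
python3 -m crank '{"translation":[[-1.4,1.5,-3],[-1.4,1.5,-3],[-1.4,1.5,-3],[-1.4,1.5,-3],[0,0,0]],"roll":[0,0,0,0,0],"fingers":[0.1,0.1,0.1,0.1,0.1]}' 35 >/dev/null; python3 s.py
```

```text
F [-0.9 -2.7 -6.7] M [-0.36  0.2   0.19] yaw -0.619 p [ 0.5912 -0.2252  0.1661] w 0.0125 t 15.65
```

```bash
python3 -m crank '{"translation":[[-1.6,1.7,-2.8],[-1.6,1.7,-2.8],[-1.6,1.7,-2.8],[0,0,0]],"roll":[0,0,0,0],"fingers":[0.1,0.1,0.1,0.1]}' 35 >/dev/null; python3 s.py
```

```text
F [-1.4 -5.1 -4.9] M [-0.64  0.42  0.16] yaw -0.619 p [ 0.598  -0.2242  0.1746] w 0.012 t 16.05
```

```bash
python3 -m crank '{"translation":[[-1.7,1.8,-2.8],[-1.7,1.8,-2.8],[-1.8,1.9,-2.7],[-1.8,1.9,-2.7],[0,0,0]],"roll":[0,0,0,0,0],"fingers":[0.1,0.1,0.1,0.1,0.1]}' 35 >/dev/null; python3 s.py
```

```text
F [-0.6 -6.2 -5.5] M [-0.75  0.43  0.05] yaw -0.619 p [ 0.6078 -0.2226  0.1853] w 0.0126 t 16.55
```

```bash
python3 -m crank '{"translation":[[0,0,0],[0,0,0],[0,0,0],[0,0,0],[0,0,-5],[0,0,-20],[0,0,-40],[0,0,-40]],"roll":[0,0,0,0,0,0,0,0],"fingers":[0.25,0.4,0.4,0.4,0.4,0.4,0.4,0.4]}' >/dev/null; python3 -m crank '{"translation":[[40,0,-20],[40,0,0],[40,0,0],[0,0,0],[0,0,0]],"roll":[0,0,0,0,0],"fingers":[0.4,0.4,0.4,0.4,0.4]}' >/dev/null; python3 s.py
python3 - <<'E'
from h import *
a=get_image("scene");t=get_image("top");cv2.imwrite("pics/s9.png",np.hstack([cv2.resize(a[140:320,270:450],(400,400)),cv2.resize(t[120:270,200:420],(400,400))]))
E
```

```text
F [-0.2 -0.1  0.3] M [ 0.   -0.04  0.02] yaw -0.618 p [ 0.5098 -0.1516  0.3109] w 0.0344 t 17.85
```

View pics/s9.png

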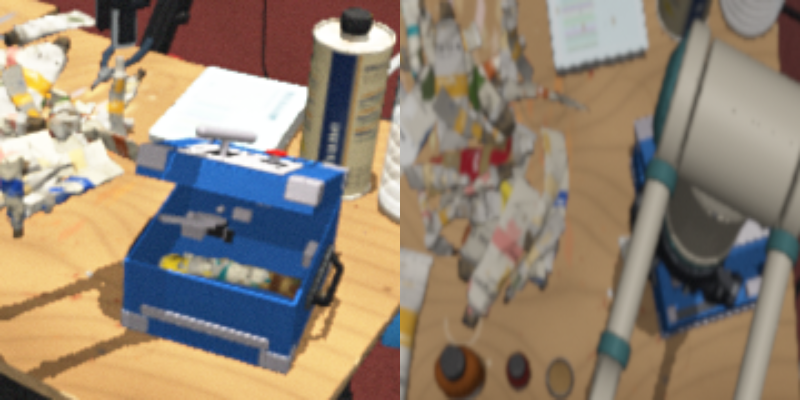

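The lid stands clearly open and the gripper is clear. The front-right lower corner of the lid is at crop (302,210), which is full (406,235). I check the angle by projection.

Run:
```python
from h import *
K,R,t=cam("scene");y=.191;ex=np.array([np.cos(y),np.sin(y),0]);ey=np.array([-np.sin(y),np.cos(y),0])
H=np.array([.571,-.229,.085])+.138*ex-.019*ey
for f in(.25,.34,.4,.47,.55):
    for s,n in((-.085,"R"),(.085,"L")):
        P=H-.2*np.cos(f)*ex+s*ey+[0,0,.2*np.sin(f)]
        p=K@(R@P+t);p=p[:2]/p[2];print(f,n,((p-[270,140])/.45).round(0),end="  ")
    print()
```

```text
0.25 R [302. 260.]  0.25 L [126. 215.]  
0.34 R [306. 242.]  0.34 L [129. 197.]  
0.4 R [308. 229.]  0.4 L [131. 185.]  
0.47 R [311. 214.]  0.47 L [134. 171.]  
0.55 R [316. 196.]  0.55 L [137. 155.]
```

The measured corners, R at about (305,212) and L at about (138,175), match about 0.47 rad, well above 0.34. I hand in.

```bash
python3 -c "
from rig import manip
print(manip.sign_off())"
```

```text
the job is handed in; nothing more can be done
None
```

The case is open and handed in: the button was pressed, the handle turned to its soft stop, and the lid left standing at about 0.47 rad by the camera check, with the gripper clear.

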